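Seat a filter cell and snap the toggle clamp shut

TASK

Get the pressure-filter fixture ready for a run using pushes only: slide the round steel filter cell along the plate until it is fully home against both locating pins, then push the clamp's blue handle over and down past its dead point until it snaps into lock and the rubber pad holds the cell down. Do not lift, carry or tip the cell, and leave the other things on the worktop where they are.

Things in the scene. Friction and masses are not known exactly. Their poses are not given: they have to be found in the camera images.
- fixture: Clamping fixture, fixed to the worktop: aluminium plate 265 x 105 mm, its top 14 mm above the worktop, with two locating pins and a steel toggle clamp. Origin: on the worktop, below the nest centre. x axis: along the plate from the open loading end (plate edge at x = -110 mm) to the clamp (edge at +155 mm); z up. Bracket and linkage lie between x = 45 and 140 mm, within 21 mm of the plane y = 0.
- nest (a point): Nest centre (drain port with black O-ring) on the plate's top face, 14 mm above the worktop. The cell's origin lies here when it is home against both pins. The pins (12 mm diameter, 16 mm tall) stand 33 mm from this point, 42 degrees either side of the fixture's +x; they stop and centre a cell pushed toward +x.
- cell: Round stainless filter cell, loose, 0.25 to 0.5 kg: 54 mm diameter, side wall 24 mm tall, 25 mm wide central boss up to 30 mm, a white-capped inlet (8 mm wide, top at 36 mm) 19.5 mm off centre. Origin: centre of its underside, z up. Starts flat on the plate, 50 to 75 mm short of the nest toward the loading end, up to 12 mm to either side.
- holddown_pivot (a point): Hinge of the hold-down arm, 63 mm along the fixture's +x from the nest, 68 mm above the worktop. Open, the arm (80 mm long, 27 mm wide) stands roughly upright here, up to 0.15 m above the worktop, spindle and pad pointing toward the loading end; the pad's tip is then 0.12 to 0.15 m above the worktop and at least 20 mm to the clamp side of the nest centre. It comes down on the nest as the handle goes down.
- handle (a joint): Clamp handle angle, rad: 0 = locked at its stop, handle level along the fixture's +x; grows as it rises. Starts at about 1.0 to 1.2. Stays where left above about 0.8 (a few N at the grip move it); lower it may sink by its own weight until the pad rests on the cell at about 0.29. From there the pad squeezes the cell and the handle resists, up to about 8 N at the grip point. Dead point at about 0.10; past it the clamp pulls itself to 0 and holds.
- handle_pivot (a point): Axis of the handle's hinge (the handle turns in the fixture's x-z plane), 122 mm along +x from the nest, 87 mm above the worktop.
- handle_grip (a point): Point on the centre line of the blue grip, 85 mm from the handle pivot. The grip is a round bar 19 to 22 mm in diameter, from 40 to 120 mm from the pivot. Open, its end stands up to 0.21 m above the worktop.
- pad: Black domed rubber pad, 18 mm in diameter, on the spindle of the hold-down arm; sprung, 6 N per mm. Origin: lowest point of its dome. Locked on the cell it presses with about 20 N.
- beaker: Bystander, to be left alone: small clear glass beaker, 53x57x68 mm. Origin: centre of its underside.
- flask: Bystander, to be left alone: conical flask with yellow liquid, 65 mm across, 104 mm tall. Origin: centre of its underside.
- amber_bottle: Bystander, to be left alone: amber bottle with white cap, 48 mm across, 105 mm tall. Origin: centre of its underside.
- dish: Bystander, to be left alone: petri dish, 60 mm across, 15 mm tall. Origin: centre of its underside.
- tweezers: Bystander, to be left alone: steel tweezers, 16x127x9 mm, lying. Origin: centre of its underside.
Mind the look-alikes: they are no part of the job. Leave any orange, purple or yellow look-alike of the cell alone.

How it is judged:
On the way, in this order (a step that is already met when the one before it is completed fails the run):
1. the cell is pushed home: within 4 mm of the nest centre, flat on the plate, with the clamp still open (horizontal distance between cell and nest below 0.004 m and z of cell in the frame of fixture below 0.0165 m and angle between cell's own z axis and vertical below 0.06 rad and value of joint handle above 0.5 rad), for 0.2 s.
2. the handle is past its dead point and locked, the pad bearing on the cell (value of joint handle below 0.05 rad and contact force between pad and cell above 10 N), for 0.2 s.
At the end, for the whole second after the job is handed in: The cell lies flat on the plate within 4 mm (horizontally) of the nest centre, tilted less than 0.06 rad and at rest; the handle stands below 0.05 rad, past its dead point; the pad presses the cell with more than 10 N (all of step 2 and horizontal distance between cell and nest below 0.004 m and z of cell in the frame of fixture below 0.0165 m and angle between cell's own z axis and vertical below 0.06 rad and linear speed of cell below 0.01 m/s); the robot touches nothing.
It fails at once if the cell is lifted more than 6 mm off the plate (z of cell in the frame of fixture above 0.02 m).
It fails at once if the cell is tipped by more than 0.3 rad (angle between cell's own z axis and vertical above 0.3 rad).
It fails at once if a bystander (beaker, flask, amber bottle, dish or tweezers) is moved more than 20 mm (distance of any of beaker, flask, amber_bottle, dish, tweezers from where it was at the start of the episode above 0.02 m).
It also fails if it takes over 45 s, if anything falls off the work surface, if the arm or the gripper's body presses on something with over 40 N, if the wrist force passes 120 N, or if a joint passes its speed limit or range.

ROBOT

A 6-joint arm with a two-finger parallel gripper is mounted at the origin on a cart in front of the work surface, level with it; the furniture and walls round the work are solid. World frame = base frame: x ahead of the robot, y to its left, z up, the work surface at z = 0. Lengths are in m, angles in rad, forces in N, time in s.
With the tool pointing down it reaches from about 0.35 to 0.85 m from the base axis. Payload 8.1 kg.
Tool frame: the origin (TCP) lies on the centre line of the jaws, within the pads' length; the fingertips stand 11 mm ahead of it and the grasp point (between the pads) lies 8 mm behind it; z points along the fingers, y is the direction in which the jaws open and shut (so a half turn about z gives the same grasp; the last joint's range is limited). The gripper opens to 93 mm and grips with 3 to 60 N. Pads are 15 mm wide; open, the fingers measure 128 mm over their backs; the gripper's body (75 mm by 188 mm) begins 65 mm behind the grasp point.
Start: joints at [-1.303, 0.13, 1.488, -0, 1.523, -0.085], TCP at [0.207, -0.563, 0.194] pointing down, gripper open.
Joint ranges: [-2.96, 2.96], [-0.89, 2.26], [0.02, 2.5], [-1.34, 4.48], [0, 2.73], [-2.66, 2.66]. Speed limits (rad/s): [2.39, 2.39, 2.79, 3.14, 3.14, 3.14].

INTERFACE

Orientations are given as a rotation vector (axis times angle).
In Python, from station import * gives the robot as it stands. The module is installed in compiled form; this text tells all that it offers. Calls block until the motion is done:
- movep(position, orientation): joint-space move of the TCP to a pose.
- line_to(position, attitude=None, velocity=0.15, contact_N=None): straight line of the TCP; attitude=None keeps the orientation; velocity is the mean speed in m/s. With contact_N (N) it stops when the force on the tool has changed by that much, and returns True; else False.
- move_j(angles): joint-space move.
- move_gripper(opening): opening from 0.0 (shut) to 1.0 (fully open); the grip force is fixed at half the most; returns when the fingers have stopped.
- hold(seconds).
- solve_ik(position, orientation): joint angles nearest the present ones, or None.
- observe(): the state.
- get_image(name): name is "side" or "top" or "wrist"; returns (picture, depth): 480x640x3 uint8, blue, green, red; 480x640 float32, m along the optical axis (not along the pixel's ray), 0 where there is no reading.
- calibration(name): a dict with "K" (3x3 intrinsics, pixels), "rvec" (rotation vector, rad) and "tvec" (3), from world to camera coordinates, as OpenCV has them. Camera axes: x right, y down, z forward; pixel columns grow to the right and rows downward; lengths in m; the calibration is good to about 2 mm. A picture is of the moment at which its call begins: read the wrist's pose just before it. calibration takes no time and is no camera call; for the wrist camera it gives the pose at the moment of the call.
A pose or a line that the arm cannot do raises PlanningError and nothing moves.
- close_job(): hands the job in, once; it reports no verdict.
The state is a dict: "clock": time; "q": joint angles; "dq": joint speeds; "tau": joint torques, N m; "tcp_pos": TCP position; "orientation": TCP orientation; "ft_force": force on the tool from outside, world axes, zero at the start; "torque": the same for the moment, N m; "width": opening from 0.0 (shut) to 1.0 (fully open).
Only numpy, scipy, OpenCV 4.12 (cv2) and the standard library are available. Lean on these libraries where they do the work, as an engineer would, in place of code of your own. Each camera call takes 0.05 s, during which the arm holds its last target.

## Working session

There is one attempt and no reset: what is moved stays moved. The work goes in short steps, each a Python script; the robot and the scene stay as the last script left them, time stands still between calls to the robot, and variables do not carry over. Pictures are saved under pics/ and viewed, and the job is handed in when it is done.

```bash
mkdir -p pics; python3 - <<'E'
from station import *
import cv2, numpy as np
for n in ("side","top","wrist"):
    c=calibration(n); im,d=get_image(n)
    cv2.imwrite(f"pics/{n}0.png",im); np.save(f"pics/{n}0.npy",d)
    R=cv2.Rodrigues(np.array(c["rvec"]))[0]; print(n,np.round(c["K"],1).tolist(),np.round(-R.T@np.array(c["tvec"]).ravel(),3),np.round(R[2],2))
print(observe())
E
```

```text
side [[521.3, 0.0, 318.2], [0.0, 521.3, 238.7], [0.0, 0.0, 1.0]] [0.605 0.804 0.717] [-0.04 -0.79 -0.61]
top [[623.0, 0.0, 316.2], [0.0, 623.0, 240.5], [0.0, 0.0, 1.0]] [ 0.388 -0.053  1.311] [ 0.13  0.   -0.99]
wrist [[396.8, 0.0, 321.7], [0.0, 396.8, 237.7], [0.0, 0.0, 1.0]] [ 0.287 -0.535  0.383] [-0.29 -0.1  -0.95]
{'clock': 0.15, 'q': array([-1.30332689e+00,  1.31030397e-01,  1.48900174e+00, -1.68661670e-05,
        1.52301862e+00, -8.54064575e-02]), 'dq': array([-4.80227318e-04, -1.91024946e-03, -2.48916636e-03, -1.04841340e-05,
        1.57456959e-04, -1.36184846e-03]), 'tau': array([ 1.99732742e-03, -5.60476112e+01, -4.92333949e+01,  7.71520310e-02,
        3.06115695e-02, -1.15204293e-04]), 'tcp_pos': array([ 0.20724381, -0.56256621,  0.19271798]), 'orientation': array([-3.09139169e+00, -5.51171377e-01,  2.34453784e-04]), 'ft_force': array([-0.10838802, -0.27706485,  0.36750056]), 'torque': array([-0.02805008,  0.04989978, -0.00176787]), 'width': 1.0025476343139943}
```

View pics/top0.png

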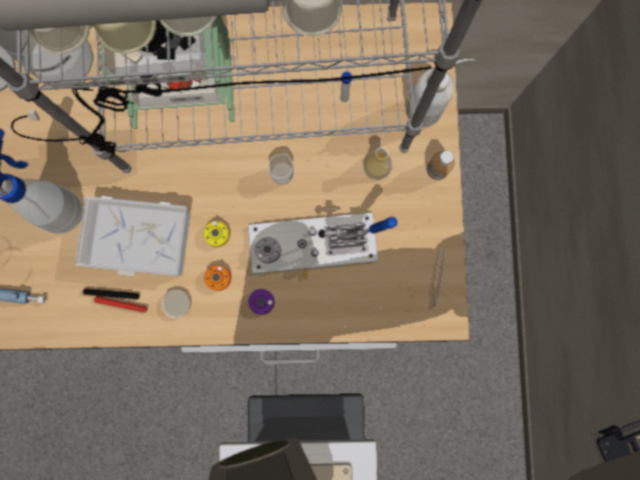

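View pics/side0.png

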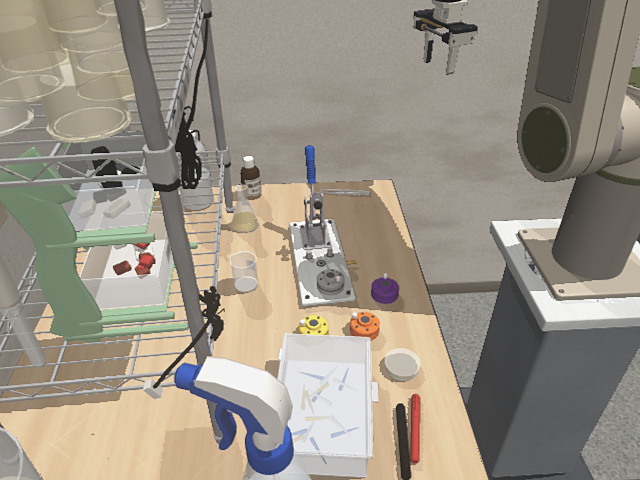

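```bash
cat > h.py <<'E'
import cv2, numpy as np
from station import *
def cam(n):
    c=calibration(n); R=cv2.Rodrigues(np.array(c["rvec"],float))[0]; return np.array(c["K"]),R,np.array(c["tvec"],float).ravel()
def ray(n,uv,z,C=None):
    K,R,t=C or cam(n); o=-R.T@t; d=R.T@np.linalg.inv(K)@np.array([uv[0],uv[1],1.]); return o+d*(z-o[2])/d[2]
def proj(n,P,C=None):
    K,R,t=C or cam(n); p=K@(R@np.asarray(P,float)+t); return p[:2]/p[2]
E
python3 - <<'E'
import cv2
a=cv2.imread('pics/top0.png')[200:285,235:410]; cv2.imwrite('pics/topz.png',cv2.resize(a,None,fx=4.5,fy=4.5,interpolation=cv2.INTER_CUBIC))
a=cv2.imread('pics/side0.png')[140:315,270:410]; cv2.imwrite('pics/sidez.png',cv2.resize(a,None,fx=3.4,fy=3.4,interpolation=cv2.INTER_CUBIC))
E
```

```text
(no output)
```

View pics/topz.png

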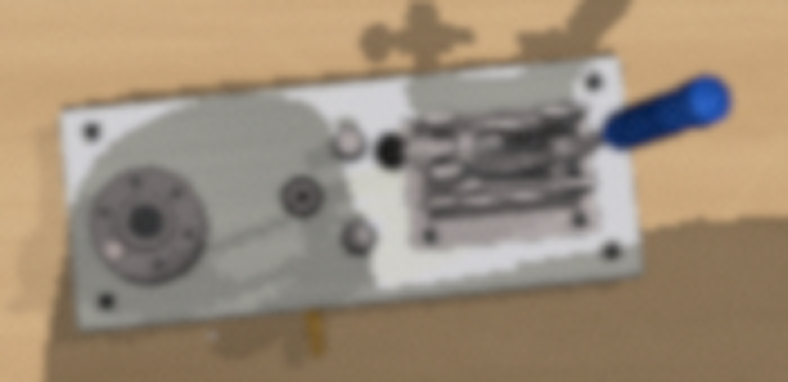

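View pics/sidez.png

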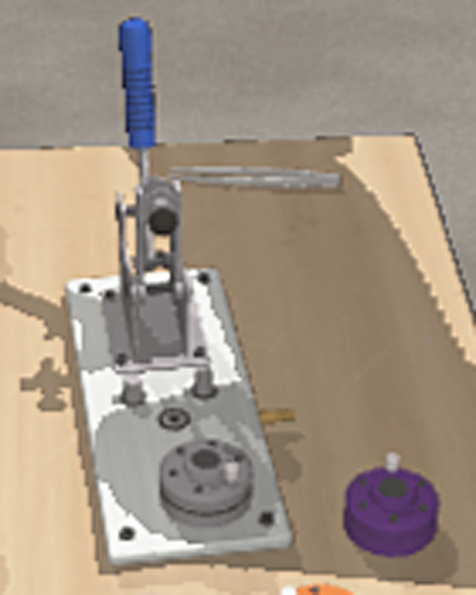

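View pics/wrist0.png

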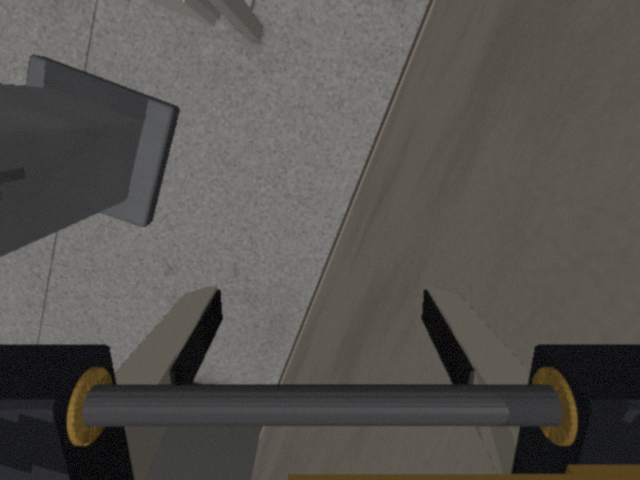

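```bash
python3 - <<'E'
from h import *
T=cam("top"); S=cam("side")
zt=lambda u,v:((u+.5)/4.5-.5+235,(v+.5)/4.5-.5+200)
zs=lambda u,v:((u+.5)/3.4-.5+270,(v+.5)/3.4-.5+140)
for k,uv,z in [("c1 load+y",(62,108),.014),("c2",(612,57),.014),("c3",(642,275),.014),("c4",(80,328),.014),("nest",(302,197),.014),("pinL",(349,133),.03),("pinR",(359,230),.03),("boss",(146,221),.044),("rim",(149,224),.038),("inlet",(113,249),.05)]:
    print(k,zt(*uv),np.round(ray("top",zt(*uv),z,T),4))
for k,uv,z in [("nest",(174,418),.014),("boss",(206,458),.044),("inlet",(233,465),.05),('c4',(294,540),.014),('c1',(110,563),.014),('c2',(66,283),.014),('c3',(215,268),.014)]:
    print('side',k,np.round(ray("side",zs(*uv),z,S),4))
c=np.array([ray("top",zt(*uv),.014,T)[:2] for uv in [(62,108),(612,57),(642,275),(80,328)]])
# frame from corners
loc=np.array([[-.110,.0525],[.155,.0525],[.155,-.0525],[-.110,-.0525]])
M,_=cv2.estimateAffinePartial2D(loc,c); print(M, np.hypot(*M[:,0]),np.degrees(np.arctan2(M[1,0],M[0,0])))
E
```

```text
c1 load+y (248.38888888888889, 223.61111111111111) [0.6002 0.0936 0.014 ]
c2 (370.6111111111111, 212.27777777777777) [ 0.6188 -0.1648  0.014 ]
c3 (377.27777777777777, 260.72222222222223) [ 0.5158 -0.1754  0.014 ]
c4 (252.38888888888889, 272.5) [0.4967 0.0859 0.014 ]
nest (301.72222222222223, 243.38888888888889) [ 0.5557 -0.0182  0.014 ]
pinL (312.1666666666667, 229.16666666666666) [ 0.583  -0.0408  0.03  ]
pinR (314.3888888888889, 250.72222222222223) [ 0.5378 -0.0445  0.03  ]
boss (267.05555555555554, 248.72222222222223) [0.5424 0.0522 0.044 ]
rim (267.72222222222223, 249.38888888888889) [0.5417 0.0514 0.038 ]
inlet (259.72222222222223, 254.94444444444446) [0.5292 0.0668 0.05  ]
side nest [ 0.5548 -0.0185  0.014 ]
side boss [0.541  0.0527 0.044 ]
side inlet [0.5269 0.0663 0.05  ]
side c4 [0.4941 0.0915 0.014 ]
side c1 [0.5981 0.1028 0.014 ]
side c2 [ 0.6184 -0.163   0.014 ]
side c3 [ 0.517  -0.1733  0.014 ]
[[ 0.07340006  0.98070677  0.55624992]
 [-0.98070677  0.07340006 -0.01812088]] 0.9834497115984727 -85.71973253153975
```

```bash
python3 - <<'E'
from h import *
for n in ("top","side"):
    K,R,t=cam(n); d=np.load(f"pics/{n}0.npy"); v,u=np.mgrid[:480,:640]
    P=np.stack([(u-K[0,2])/K[0,0]*d,(v-K[1,2])/K[1,1]*d,d],-1)[d>0]
    W=(P-t)@R
    im=cv2.imread(f"pics/{n}0.png")[d>0].astype(int)
    m=(W[:,2]>.06)&(W[:,0]>.3)&(W[:,0]<.95)&(abs(W[:,1])<.45)
    H,xe,ye=np.histogram2d(W[m,0],W[m,1],bins=[np.arange(.3,.96,.05),np.arange(-.4,.41,.1)]);print(n,"rows x=.3..,cols y=-.4..\n",H.astype(int))
    # min z per x for x>.6
    for a in np.arange(.55,.95,.05):
        s=m&(W[:,0]>a)&(W[:,0]<a+.05)&(W[:,2]>.2)&(abs(W[:,1])<.35)
        if s.any(): print(round(a,2),s.sum(),W[s,2].min().round(3),W[s,2].max().round(3),W[s,1].min().round(2),W[s,1].max().round(2))
    b=(im[:,0]>100)&(im[:,2]<60)&(im[:,0]-im[:,1]>50)&(W[:,1]<-.1)&(W[:,1]>-.4)&(abs(W[:,0]-.57)<.08)&(W[:,2]>.08)
    L=W[b]-[.5557,-.0183,0]; ex=np.array([.0747,-.9972]); 
    x=L[:,:2]@ex; y=L[:,:2]@[.9972,.0747]; 
    c=np.polyfit(x,L[:,2],1); print("blue",b.sum(),np.round([x.min(),x.max(),np.median(y),L[:,2].min(),L[:,2].max()],3))
    p=np.stack([x,L[:,2]],1); mu=p.mean(0); vv=np.linalg.svd(p-mu,full_matrices=False)[2][0]; print("angle",np.arctan(vv[1]/vv[0]),"pts-pivot",np.arctan2(mu[1]-.087,mu[0]-.122))
E
```

```text
top rows x=.3..,cols y=-.4..
 [[   0    0    0    0    0    0    0    0]
 [   0    0    0    0    0    0    0    0]
 [   0    0    0    0    0    0    0    0]
 [   0    0    0    0    0    0  116   57]
 [   0    0   73   85    0    0  912 1112]
 [   0    0  555  237    0    0  977 1191]
 [   0    0    0  258 2348 3268  776 1098]
 [ 115   21    0   19   44    0    0   40]
 [ 203  412  419  712 1245 1464 1916 3100]
 [   0 2486 1152 1956  257 2623 3008  859]
 [ 285  985  405  629  404 2378 1085  147]
 [  73  239  112   39   56  723    8   59]
 [   0   89   72  108  206  210    0  104]]
0.55 4 0.201 0.201 -0.19 -0.18
0.6 5881 0.82 0.87 -0.02 0.2
0.65 16 0.799 0.832 -0.02 -0.01
0.7 6109 0.2 0.66 -0.25 0.35
0.75 10404 0.2 0.64 -0.25 0.34
0.8 4547 0.2 0.56 -0.24 0.3
0.85 713 0.2 0.459 -0.35 0.3
0.9 140 0.2 0.321 0.11 0.13
blue 96 [ 0.134  0.175 -0.002  0.132  0.201]
angle 1.0055381371946617 pts-pivot 1.1864869219212595
side rows x=.3..,cols y=-.4..
 [[   0    0    0    0    0    0    0    0]
 [   0    0    0    0    0    0    0    0]
 [   0    0    0    0    0    0    0    0]
 [   0    0    0    0    0    0  142  113]
 [   0    0    3   97    0    0 1107 1880]
 [   0    0  459  341    0    0 1205 2033]
 [   0    0    0    0    0    0  954 1044]
 [  44   33    0    3   69    0    0    0]
 [  96  370  314  297  594  809 1885 9026]
 [   0 1727  472  748  460  520 4173 5033]
 [   8  455   47  410   37 2955 6373 4903]
 [   0   70    0   24  278 2863 7874 6556]
 [   0    0    0    0  113  104   38 5963]]
0.55 1 0.2 0.2 -0.18 -0.18
0.7 3699 0.2 0.489 -0.24 0.35
0.75 10364 0.2 0.558 -0.25 0.34
0.8 12529 0.2 0.559 -0.24 0.35
0.85 15807 0.2 0.578 0.07 0.34
0.9 3868 0.2 0.578 0.06 0.35
blue 162 [0.128 0.173 0.002 0.128 0.2  ]
angle 1.1204707258573159 pts-pivot 1.2387597437973334
```

```bash
cat >> h.py <<'E'
from scipy.spatial.transform import Rotation as Rn
N=np.array([.5555,-.0183]); EX=np.array([.0747,-.9972]); EY=np.array([.9972,.0747])
def W(x,y,z): return np.r_[N+x*EX+y*EY,z]
# tool x = -EX, z down, y = z cross x
_x=np.r_[-EX,0]; _z=np.array([0,0,-1.]); _x/=np.linalg.norm(_x)
ORI=Rn.from_matrix(np.stack([_x,np.cross(_z,_x),_z],1)).as_rotvec()
def st():
    o=observe(); d=o["tcp_pos"][:2]-N; print("t",round(o["clock"],2),"loc",np.round([d@EX,d@EY,o["tcp_pos"][2]],4),"F",np.round(o["ft_force"],1),"w",round(o["width"],3))
def snap(n,name,crop=None,f=1):
    im,_=get_image(n)
    if crop: im=cv2.resize(im[crop[1]:crop[3],crop[0]:crop[2]],None,fx=f,fy=f,interpolation=cv2.INTER_CUBIC)
    cv2.imwrite(f"pics/{name}.png",im)
E
python3 - <<'E'
from h import *
p=observe()["tcp_pos"]; line_to([p[0],p[1],.36],velocity=.3)
q=solve_ik(W(-.123,-.0087,.36),ORI); print(q)
movep(W(-.123,-.0087,.36),ORI); st()
move_gripper(.33); st()
line_to(W(-.123,-.0087,.10),velocity=.2); st()
snap("side","s1"); snap("wrist","w1")
E
```

```text
[ 0.09690688 -0.01771779  1.34180189  0.          1.81750855  0.02213678]
t 3.48 loc [-0.1222 -0.0086  0.36  ] F [-0.1  0.3 -0.8] w 0.999
t 4.58 loc [-0.123  -0.0087  0.36  ] F [ 0.5 -0.7  0.3] w 0.328
t 6.03 loc [-0.123  -0.0077  0.1014] F [-0.2  0.3  0.3] w 0.328
```

View pics/s1.png

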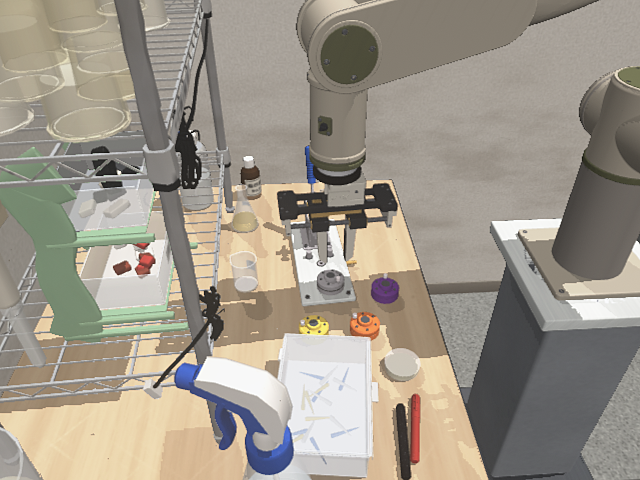

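View pics/w1.png

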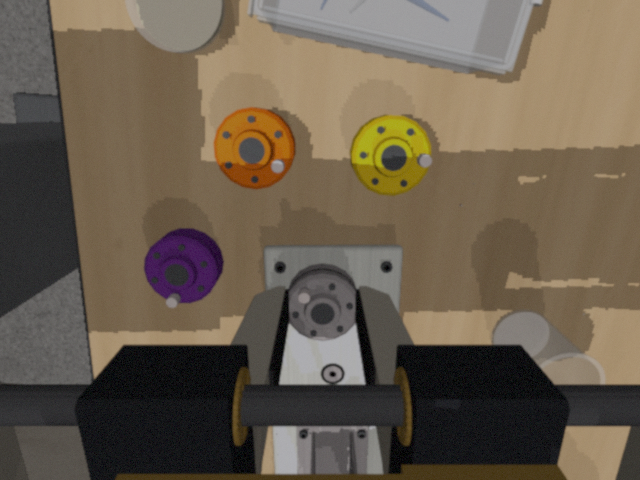

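```bash
python3 - <<'E'
from h import *
print(proj("side",W(-.123,-.0087,.09)),proj("wrist",W(-.123,-.0087,.09)),proj("wrist",W(-.123,-.0087,.09-.07)))
C=cam("wrist"); print(-C[1].T@C[2])
print("wrist nest",ray("wrist",(333,374),.014,C),"boss",ray("wrist",(321.5,312.5),.044,C),"rimtop",ray("wrist",(321.5,302),.038,C))
E
```

```text
[334.46759867 274.02742591] [319.85993352 271.67898524] [320.1435768  234.09686153]
[0.53200328 0.18734425 0.29187114]
wrist nest [ 0.55732471 -0.01780317  0.014     ] boss [0.54233836 0.05410592 0.044     ] rimtop [0.54196262 0.0591555  0.038     ]
```

```bash
python3 - <<'E'
from h import *
line_to(W(-.123,-.0082,.032),velocity=.1); st()
print(line_to(W(-.106,-.0082,.032),velocity=.06,contact_N=12)); st()
print(line_to(W(-.042,.0008,.032),velocity=.05,contact_N=12)); st()
snap("top","t2",(235,200,410,285),4.5); snap("wrist","w2")
E
```

```text
t 6.97 loc [-0.123  -0.0077  0.0326] F [0.8 0.9 0.8] w 0.329
False
t 7.4 loc [-0.1055 -0.008   0.0323] F [ 1.6  1.  -0.3] w 0.331
False
t 8.84 loc [-0.0423  0.0007  0.032 ] F [ 0.2 -0.2  0.4] w 0.333
```

View pics/w2.png

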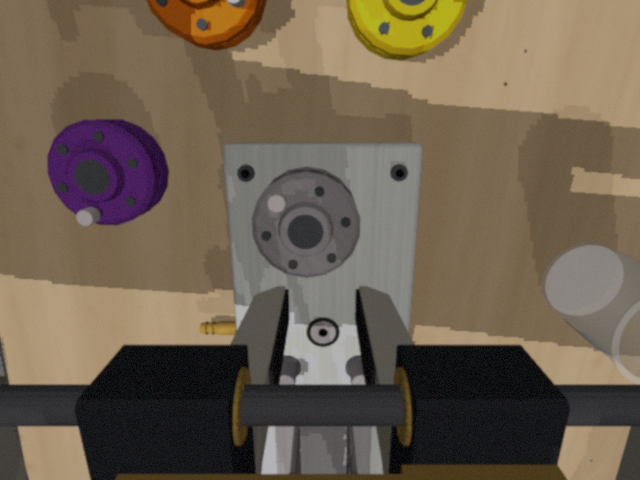

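```bash
python3 - <<'E'
from h import *
C=cam("wrist"); print(-C[1].T@C[2], observe()["tcp_pos"])
for n,uv,z in [("nest",(323,332),.014),("boss",(305,231),.044),("inlet",(277,204),.05),("c1",(420,144),.014),("c4",(224,146),.014)]:
    p=ray("wrist",uv,z,C); d=p[:2]-N; print(n,np.round(p,4),np.round([d@EX,d@EY],4))
print(proj("wrist",W(-.042,0,.021),C))
E
```

```text
[0.54687789 0.10749209 0.22243344] [0.55313032 0.023926   0.03203336]
nest [ 0.557  -0.0175  0.014 ] [-0.0007  0.0015]
boss [0.543  0.0535 0.044 ] [-0.0726 -0.0071]
inlet [0.5299 0.0669 0.05  ] [-0.0869 -0.0192]
c1 [0.5981 0.0954 0.014 ] [-0.1102  0.051 ]
c4 [0.498  0.0868 0.014 ] [-0.1091 -0.0495]
[320.37121277 272.42233291]
```

View pics/t2.png

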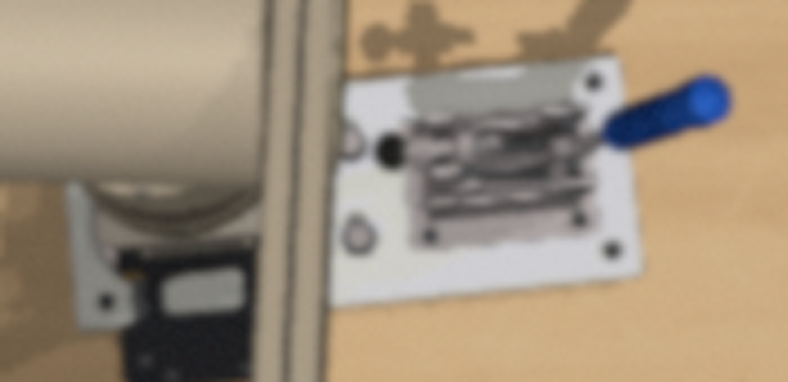

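```bash
python3 - <<'E'
from h import *
C=K,R,t=cam("wrist"); im,d=get_image("wrist"); np.save("pics/w3.npy",d)
v,u=np.mgrid[:480,:640]
P=np.stack([(u-K[0,2])/K[0,0]*d,(v-K[1,2])/K[1,1]*d,d],-1); Wd=(P.reshape(-1,3)-t)@R; Wd=Wd.reshape(480,640,3)
for (uu,vv) in [(284,292),(284,300),(280,330),(270,300),(260,320),(362,292),(365,310),(380,310),(305,222),(305,190),(305,231),(323,332),(300,120)]:
    p=Wd[vv,uu]; q=p[:2]-N; print((uu,vv),d[vv,uu].round(3),"loc",np.round([q@EX,q@EY,p[2]],4))
snap("side","s3"); st()
E
```

```text
(284, 292) 0.178 loc [-0.0488 -0.0162  0.0601]
(284, 300) 0.171 loc [-0.0485 -0.0155  0.0674]
(280, 330) 0.147 loc [-0.049  -0.0146  0.093 ]
(270, 300) 0.167 loc [-0.0506 -0.0209  0.0717]
(260, 320) 0.151 loc [-0.0503 -0.0227  0.0879]
(362, 292) 0.175 loc [-0.0502  0.0185  0.0629]
(365, 310) 0.159 loc [-0.0501  0.0182  0.0794]
(380, 310) 0.159 loc [-0.0502  0.0242  0.0795]
(305, 222) 0.186 loc [-0.0765 -0.0071  0.0425]
(305, 190) 0.187 loc [-0.0907 -0.0072  0.0372]
(305, 231) 0.187 loc [-0.0723 -0.0072  0.0429]
(323, 332) 0.237 loc [-0.0004  0.0016  0.0134]
(300, 120) 0.214 loc [-0.1216 -0.0111 -0.0008]
t 9.04 loc [-0.0422  0.0008  0.032 ] F [0.8 0.5 0.3] w 0.33
```

View pics/s3.png

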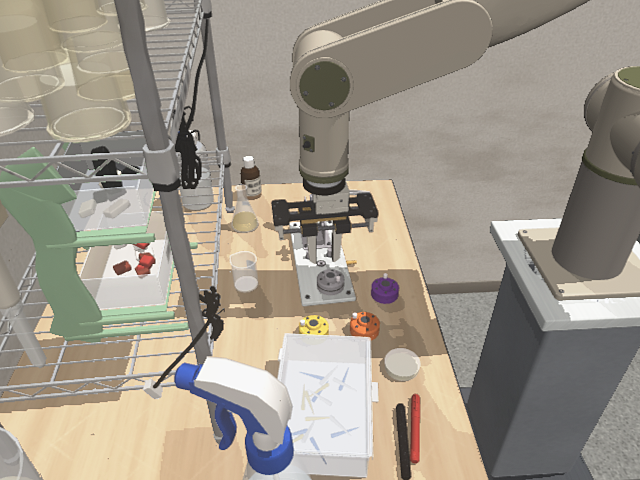

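```bash
python3 - <<'E'
from h import *
C=K,R,t=cam("wrist"); d=np.load("pics/w3.npy")
v,u=np.mgrid[:480,:640]
P=np.stack([(u-K[0,2])/K[0,0]*d,(v-K[1,2])/K[1,1]*d,d],-1); Wd=((P.reshape(-1,3)-t)@R).reshape(480,640,3)
loc=np.stack([(Wd[...,:2]-N)@EX,(Wd[...,:2]-N)@EY,Wd[...,2]],-1)
for (uu,vv) in [(180,400),(180,360),(180,348),(320,405),(60,405),(450,350),(320,472)]: print((uu,vv),loc[vv,uu].round(3))
m=(abs(loc[...,0]+.045)<.012)&(loc[...,2]>.045)&(abs(loc[...,1])<.04)&(v<340)
print("lowest finger z",np.sort(loc[m][:,2])[:8].round(3), "x range",np.percentile(loc[m][:,0],[1,50,99]).round(4))
a=cv2.imread('pics/s3.png')[180:320,260:400]; cv2.imwrite('pics/s3z.png',cv2.resize(a,None,fx=4,fy=4,interpolation=cv2.INTER_CUBIC))
S=cam("side")
for z in (.021,.04,.057): print(z,(proj("side",W(-.042,.0165,z),S)-[260,180])*4,(proj("side",W(-.042,-.0165,z),S)-[260,180])*4)
E
```

```text
(180, 400) [-0.077 -0.024  0.164]
(180, 360) [-0.077 -0.028  0.152]
(180, 348) [-0.077 -0.03   0.147]
(320, 405) [-0.07   0.     0.156]
(60, 405) [-0.07  -0.051  0.157]
(450, 350) [-0.077  0.029  0.148]
(320, 472) [ 0.105 -0.     0.016]
lowest finger z [0.056 0.056 0.056 0.056 0.056 0.056 0.056 0.057] x range [-0.051  -0.0502 -0.0362]
0.021 [220.74949081 377.08137351] [285.9552538  370.86532691]
0.04 [220.35093228 348.36163673] [286.29282699 342.16862916]
0.057 [219.98660992 322.10892475] [286.60138125 315.93879658]
```

View pics/s3z.png

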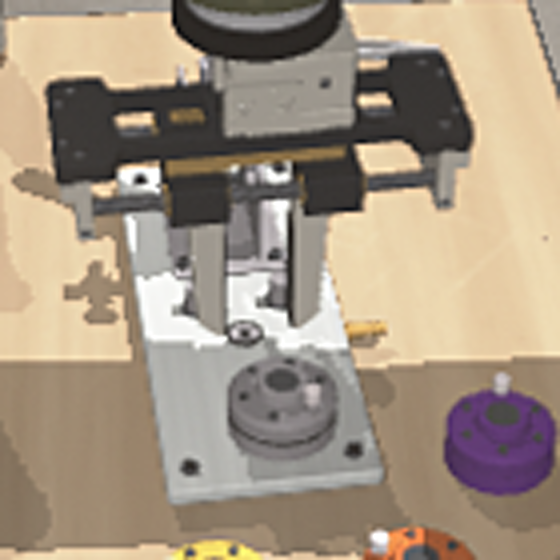

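Both views show the fingertips about 24 mm above the reported TCP, not 11 mm ahead of it as described. They passed over the cell without touching it. I'll correct for that and redo the approach.

```bash
python3 - <<'E'
from h import *
line_to(W(-.042,-.008,.06),velocity=.1)
line_to(W(-.126,-.0077,.06),velocity=.15)
print(line_to(W(-.126,-.0077,-.001),velocity=.06,contact_N=6)); st()
snap("wrist","w4")
E
```

```text
False
t 11.36 loc [-0.126  -0.0072 -0.0005] F [-0.3  0.2 -0.1] w 0.33
```

View pics/w4.png

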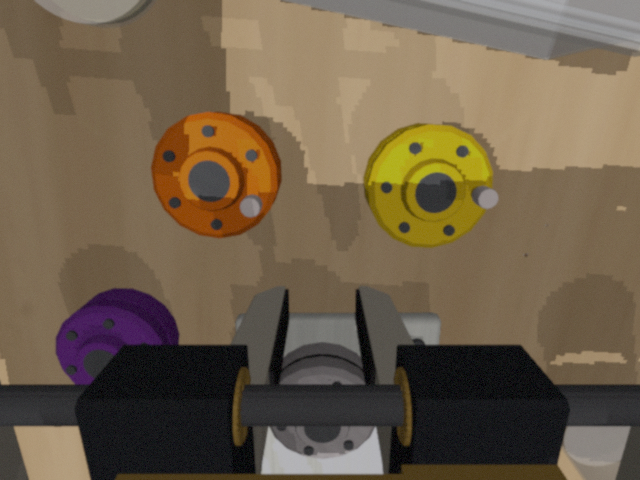

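```bash
python3 - <<'E'
from h import *
print(line_to(W(-.102,-.0077,-.001),velocity=.06,contact_N=12)); st()
print(line_to(W(-.042,.001,-.001),velocity=.05,contact_N=12)); st()
snap("wrist","w5"); snap("side","s5",(260,180,400,320),4)
E
```

```text
False
t 11.96 loc [-0.1015 -0.0077 -0.001 ] F [0.4 0.4 0.5] w 0.329
False
t 13.32 loc [-0.0419  0.0011 -0.0009] F [ 0.6  1.2 -0.3] w 0.329
```

View pics/s5.png

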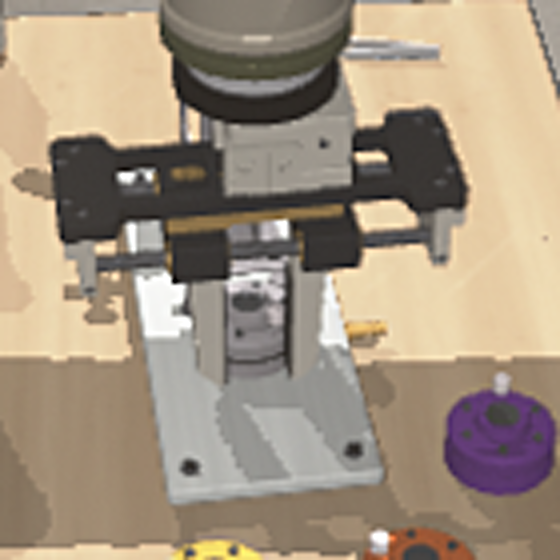

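View pics/w5.png

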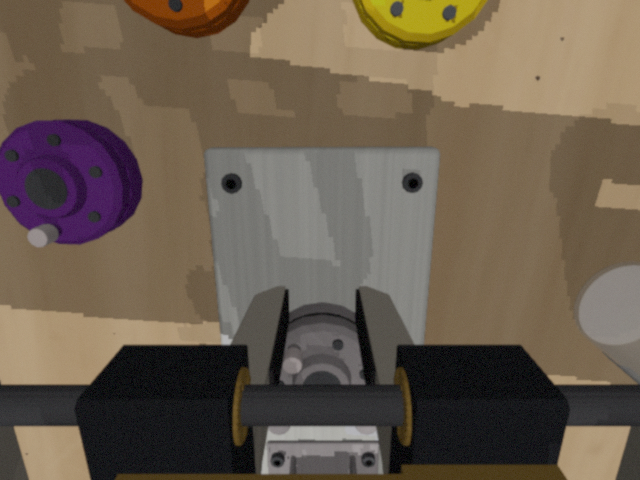

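```bash
python3 - <<'E'
from h import *
line_to(W(-.068,.001,-.001),velocity=.12); move_gripper(0.0); st()
line_to(W(-.047,.001,-.001),velocity=.08)
print(line_to(W(-.026,.001,-.001),velocity=.025,contact_N=9)); st(); hold(.3); st()
snap("wrist","w6")
line_to(W(-.07,.001,-.001),velocity=.15)
line_to(W(-.10,.001,.10),velocity=.25);st()
snap("wrist","w7")
C=cam("wrist"); print(C[2].tolist()); 
E
```

```text
t 14.47 loc [-0.068  0.001 -0.001] F [ 0.1 -0.8  0.5] w 0.007
True
t 15.39 loc [-0.0379  0.0014 -0.0011] F [1.5 2.1 1.3] w 0.004
t 15.69 loc [-0.038   0.0003 -0.0018] F [0.7 1.3 0.4] w 0.0
t 16.68 loc [-0.0994  0.0013  0.1003] F [0.3 0.1 0.6] w 0.004
[-0.5525417230258213, 0.028871647568601142, 0.31486134936459864]
```

View pics/w7.png

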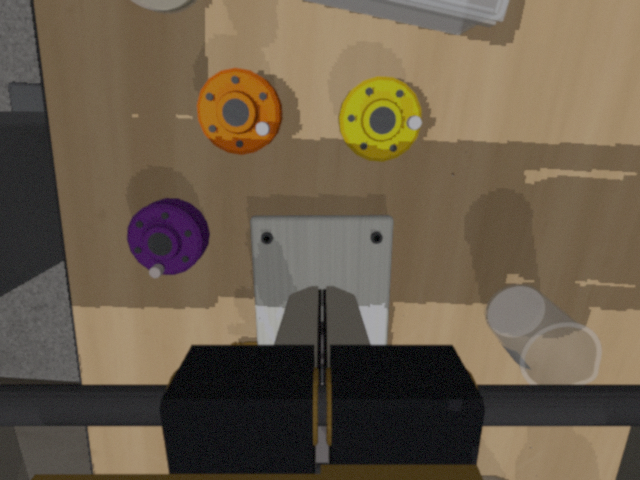

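View pics/w6.png

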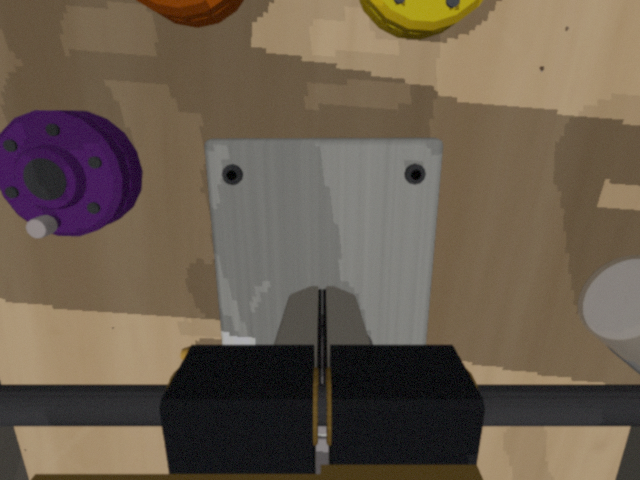

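```bash
python3 - <<'E'
from h import *
line_to(W(-.06,-.08,.16),velocity=.3);st()
snap("wrist","w8"); snap("side","s8",(260,180,400,320),4)
C=cam("wrist"); print(proj("wrist",W(0,.001,.044),C))
E
```

```text
t 17.24 loc [-0.0595 -0.0805  0.1591] F [-1.3 -0.1 -1.1] w 0.006
[419.24768868 291.46664283]
```

View pics/w8.png

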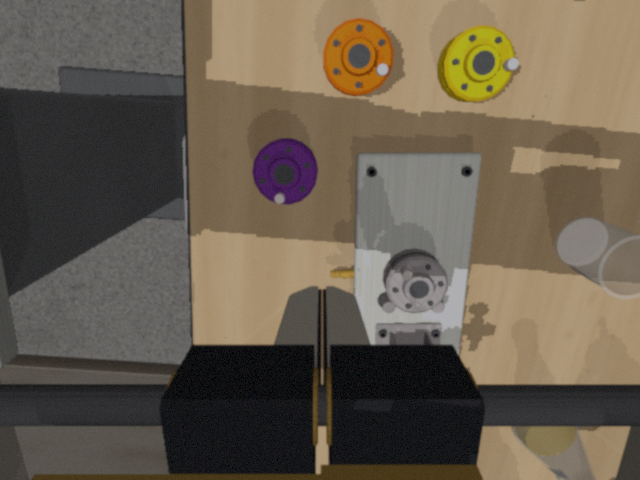

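View pics/s8.png

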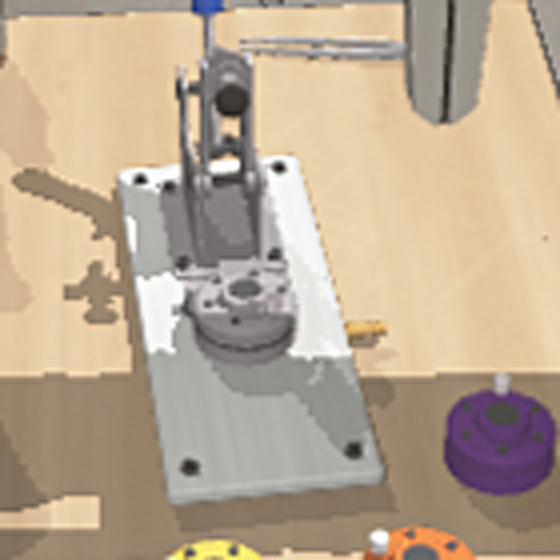

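```bash
python3 - <<'E'
from h import *
im=cv2.imread("pics/w8.png")[225:355,350:490]; cv2.imwrite("pics/w8z.png",cv2.resize(im,None,fx=4.5,fy=4.5,interpolation=cv2.INTER_CUBIC))
C=cam("wrist")
for n,uv,z,CC in [("wrist",(419,289),.044,C),("side",(260+244.5/4-.4,180+289.5/4-.4),.044,None)]:
    p=ray(n,uv,z,CC); d=p[:2]-N; print(n,np.round([d@EX,d@EY],4))
E
```

```text
wrist [-0.0023  0.0006]
side [-0.0017 -0.0004]
```

View pics/w8z.png

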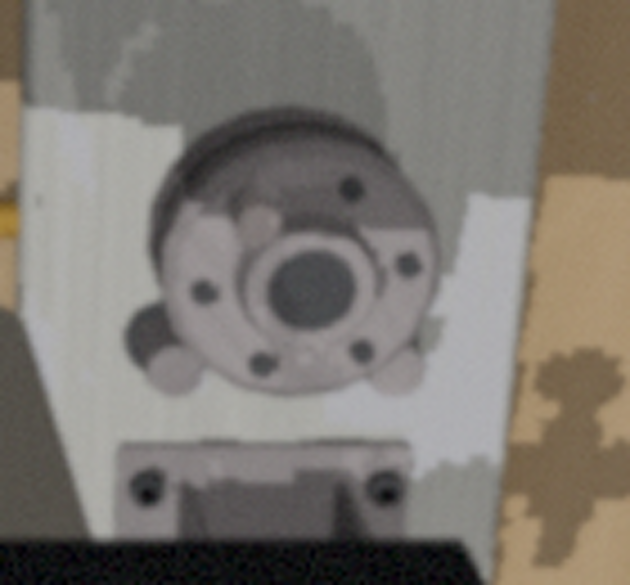

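```bash
python3 - <<'E'
from h import *
line_to(W(-.08,.001,.06),velocity=.25); line_to(W(-.06,.001,-.001),velocity=.15)
line_to(W(-.043,.001,-.001),velocity=.1)
print(line_to(W(-.028,.001,-.001),velocity=.02,contact_N=16)); st(); hold(.2); st()
line_to(W(-.06,.001,-.001),velocity=.15)
line_to(W(-.06,-.08,.16),velocity=.3);st()
snap("wrist","w9",(350,225,490,355),4.5); snap("side","s9",(260,180,400,320),4)
E
```

```text
True
t 19.38 loc [-0.038   0.0011 -0.0011] F [0.8 3.6 1.8] w 0.008
t 19.58 loc [-0.0379  0.001  -0.0013] F [1.  3.9 2. ] w 0.004
t 20.63 loc [-0.0596 -0.0802  0.1588] F [-0.4 -1.3  0.3] w 0.006
```

View pics/w9.png

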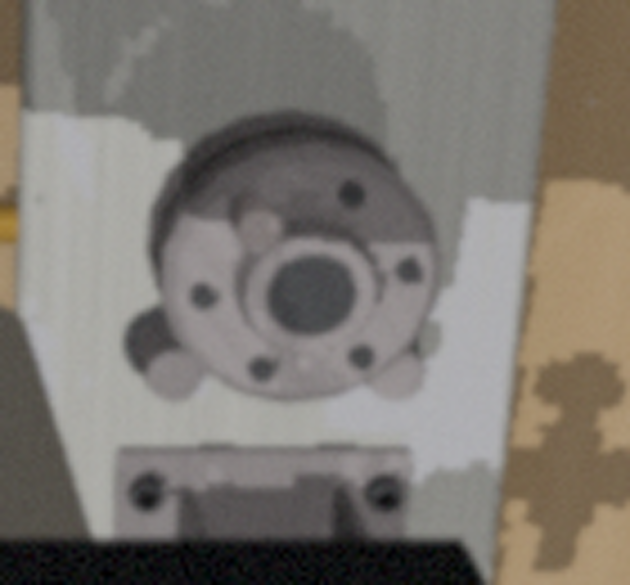

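View pics/s9.png

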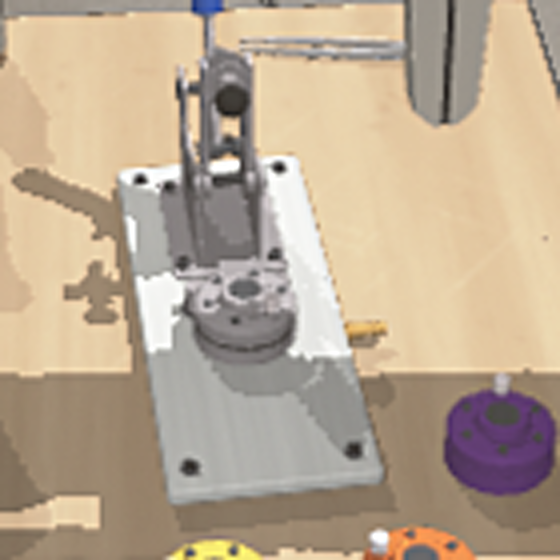

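```bash
cat >> h.py <<'E'
def HP(th,r=.085,rad=.011,dx=-.0015):
    x=.122+dx+r*np.cos(th)-rad*np.sin(th); z=.087+r*np.sin(th)+rad*np.cos(th)
    return W(x-.008,.001,z-.024)
E
python3 - <<'E'
from h import *
line_to(W(-.06,-.06,.29),velocity=.3)
p=HP(1.45); line_to(np.r_[p[:2],.28],velocity=.35)
line_to(p,velocity=.2,contact_N=8); st()
for th in np.arange(1.35,.84,-.1):
    c=line_to(HP(th),velocity=.1,contact_N=25)
    if c: print("contact",th); break
st(); snap("side","s10",(240,100,420,320),2.7)
E
```

```text
t 22.81 loc [0.1116 0.0018 0.1503] F [ 0.3 -0.4  0.9] w 0.006
t 24.31 loc [0.1605 0.0009 0.134 ] F [0.  1.1 0.3] w 0.007
```

View pics/s10.png

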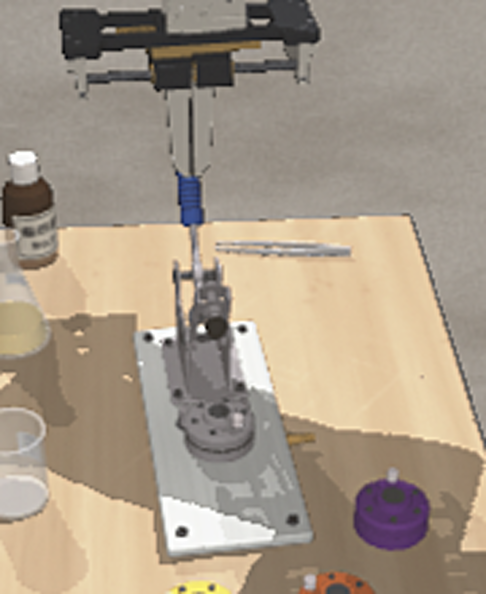

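```bash
python3 - <<'E'
from h import *
for th in [.72,.6,.48,.36]:
    c=line_to(HP(th),velocity=.1,contact_N=25)
    if c: print("contact",th); break
st(); snap("side","s11",(240,100,420,320),2.7)
E
```

```text
t 25.37 loc [0.1883 0.0005 0.1025] F [-0.4  0.4  0.6] w 0.005
```

View pics/s11.png

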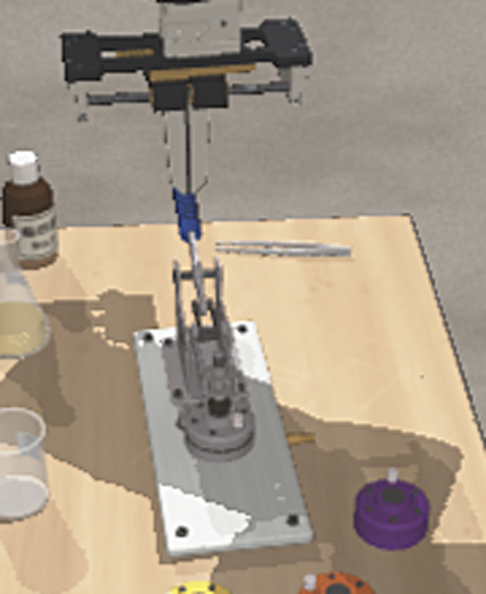

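The arm has come down and the pad is at the boss, so I'll continue through the dead point.

```bash
python3 - <<'E'
from h import *
for th in [.27,.2,.13,.07,.02,-.03,-.08]:
    c=line_to(HP(th),velocity=.06,contact_N=22); print(th,c,end=' '); st()
    if c: break
E
```

```text
0.27 False t 25.69 loc [0.1917 0.0012 0.0963] F [ 1.1 -0.5  0.6] w 0.005
0.2 False t 25.94 loc [0.1939 0.0016 0.0912] F [1.2 0.4 4.7] w 0.007
0.13 False t 26.19 loc [0.1955 0.0011 0.085 ] F [ 1.5 -0.5  2.9] w 0.007
0.07 False t 26.44 loc [0.196  0.     0.0788] F [ 0.3 -0.3  0. ] w 0.006
0.02 False t 26.69 loc [0.197  0.0005 0.075 ] F [ 0.5 -0.1 -0.2] w 0.008
-0.03 False t 26.94 loc [0.1981 0.0016 0.072 ] F [0.4 0.5 3.5] w 0.006
-0.08 False t 27.19 loc [0.1983 0.0019 0.0715] F [-11.8   6.6  29.2] w 0.004
```

```bash
python3 - <<'E'
from h import *
p=HP(0.02); line_to(p+[0,0,.03],velocity=.1); line_to(p+[0,0,.20],velocity=.3)
line_to(W(.10,-.12,.28),velocity=.3); st()
snap("side","s12",(240,100,420,320),2.7); snap("top","t12",(235,200,410,285),4.5)
im,d=get_image("side"); K,R,t=cam("side"); v,u=np.mgrid[:480,:640]
P=(np.stack([(u-K[0,2])/K[0,0]*d,(v-K[1,2])/K[1,1]*d,d],-1).reshape(-1,3)-t)@R; i=im.reshape(-1,3).astype(int)
b=(i[:,0]>90)&(i[:,2]<70)&(i[:,0]-i[:,1]>40)&(P[:,1]<-.1)&(P[:,1]>-.4)&(abs(P[:,0]-.57)<.08)
L=P[b,:2]-N; print(b.sum(),(L@EX).min(),(L@EX).max(),np.percentile(P[b,2],[5,50,95]))
E
```

```text
t 29.11 loc [ 0.0998 -0.1204  0.2785] F [ 0.3 -0.3  0.4] w 0.007
119 0.1562006609586664 0.2324206814905264 [0.08821594 0.09542846 0.09849041]
```

View pics/s12.png

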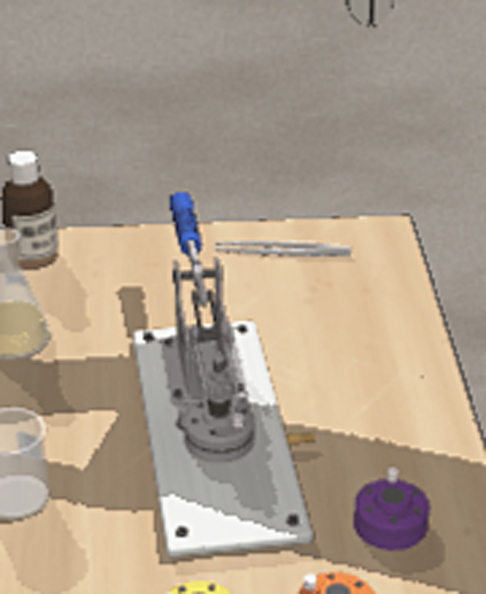

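View pics/t12.png

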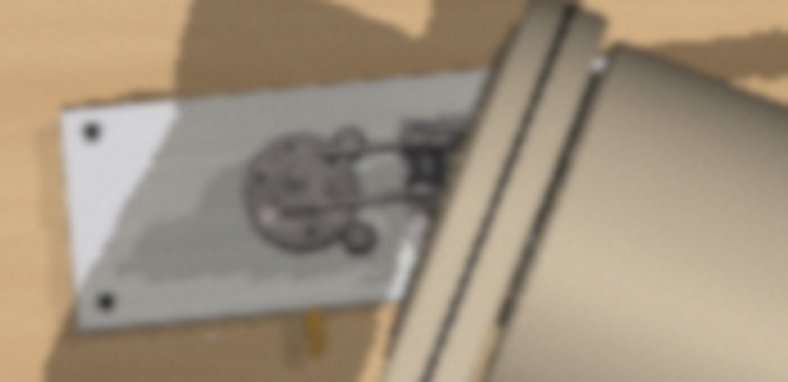

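```bash
python3 - <<'E'
from h import *
hold(.3); st(); close_job()
E
```

```text
t 29.56 loc [ 0.1002 -0.1198  0.2797] F [ 0.2 -1.4  1.1] w 0.007
the job is handed in; nothing more can be done
```

I pushed the cell home against both pins and pushed the handle over until the clamp locked. I then backed the robot clear and handed the job in at about 29.6 s; no verdict is reported.

- **Cell push:** I pushed the cell along the plate with the fingers part open, then finished with the jaws shut. A second push, set to stop at 16 N, ended at the same place as the first (9 N). The pictures show the cell resting against both pins. My camera fixes put its centre about 2 mm short of my estimate of the nest, which I take as error in that estimate because the pins stopped it.
- **Clamp:** On the way down the handle resisted with about 5 N, went slack past the dead point, then met a hard stop (about 30 N on the tool). The last side view shows the blue grip level, with its top surface at z of about 0.09 to 0.10 m, and the pad down on the cell. I had no way to read the pad force directly.
- **First pass missed:** My first pass went over the cell without touching it. Depth readings in the wrist camera, backed by the side view, showed the fingertips about 24 mm above the reported TCP, while the description puts them 11 mm ahead of it. I corrected for that in everything after.
- **Other things on the worktop:** The bystanders and look-alikes that appear in the later pictures look unmoved, though I did not measure them again.

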